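Open the baby-oil bottle one-handed in the changing caddy

ROBOT

A 6-joint arm with a two-finger parallel gripper is mounted at the origin on the work surface. World frame = base frame: x ahead of the robot, y to its left, z up, the work surface at z = 0. Lengths are in m, angles in rad, forces in N, time in s.
With the tool pointing down it reaches from about 0.425 to 0.95 m from the base axis. Payload 3.5 kg.
Tool frame: the origin (TCP) lies at the very end of the fingers, on their centre line; the grasp point (between the pads) lies 19 mm behind it (ctrl.grip_point_offset is the distance from the TCP to the grasp point, in m); z points along the fingers, y is the line along which they close (so a half turn about z gives the same grasp; the last joint's range is limited). The gripper opens to 85 mm and grips with 20 to 120 N. Pads are 22 mm wide; open, the fingers measure 114 mm over their backs; the gripper's body (76 mm by 85 mm) begins 54 mm behind the grasp point. The pads swing forward as they close: fully open they stand 13 mm farther back than shut.
Start: joints at [1.088, 0.286, 1.577, -0, 1.279, -0.15], TCP at [0.22, 0.638, 0.198] pointing down, gripper open.
Joint ranges: [-2.77, 2.77], [-0.9, 2.22], [0.21, 2.48], [-1.53, 4.67], [0.24, 2.81], [-2.84, 2.84]. Speed limits (rad/s): [2.79, 2.79, 3.14, 3.14, 3.14, 3.14].

INTERFACE

Orientations are given as a unit quaternion [x, y, z, w].
In Python, from plant import ctrl gives the robot as it stands. The module is installed in compiled form; this text tells all that it offers.
- The arm moves only by the shell command python3 -m pendant 'ROWS' [OPENING] [FORCE]. ROWS is JSON, a list of rows, each an object of numbers: "dx", "dy", "dz": the shift along the tool's x, y, z in cm; "twist": the turn about the tool's z in degrees. A call has 1 to 10 rows; each row is the pose to reach, as a shift and turn from the pose commanded when the call began, along the tool's axes at that moment; what a row does not reach only later rows make up. A row lasts 1/8 s, in which the tool goes at most 62.5 mm and 10.7 degrees, less where a joint would pass 70% of its speed; a pose out of reach is approached as far as the arm can. A call with a gripper value outside its range is refused whole. OPENING is the opening in per cent of the stroke, from 0 (shut) to 100 (fully open), set as the call begins (- or left out, the last holds). The fingers move at their own pace and stop on an object; FORCE is the grip in N (left out, the last holds). Time passes only in rows, so rows that repeat a pose let the fingers close. It gives the time, the measured TCP pose, the force, the opening and the grip force at its end, in the units of the state.
- ctrl.get_state(): the state, without advancing time (a new reading comes with each control period).
- ctrl.read_camera(name): name is "scene" or "top" or "wrist"; returns a dict with "img" (384x512x3 uint8, red, green, blue), "depth" (384x512 float32, m along the optical axis (not along the pixel's ray), 0 where there is no reading), "camera_matrix" (3x3 intrinsics, pixels), "xyz" and "rotation" of the camera in the world; the wrist camera has in their place "tool_from_camera" (4x4, takes a point from camera to tool coordinates, whose origin is the TCP and whose axes are the flange's). Camera axes: x right, y up, looking along -z (the intrinsics and any distortion apply to the point x, -y, -z); pixel columns grow to the right and rows downward; lengths in m; the calibration is good to about 2 mm. The wrist camera is an equidistant fisheye: a pixel r from the principal point sees the ray r / f radians off the axis. A picture is of the moment at which its call begins: read the wrist's pose just before it.
- ctrl.sign_off(): hands the job in; it is judged then, once.
The state is a dict: "time": time; "qpos": joint angles; "dq": joint speeds; "joint_efforts": joint torques, N m; "eef_pos": TCP position; "tcp_rot": TCP orientation; "contact_force": force on the tool from outside, world axes, zero at the start; "wrist_torque": the same for the moment, N m; "opening": opening from 0.0 (shut) to 1.0 (fully open); "finger_force": force on a finger pad.
Only numpy, scipy, OpenCV 4.12 (cv2) and the standard library are available. Lean on these libraries where they do the work, as an engineer would, in place of code of your own. Each camera call takes 0.05 s, during which the arm holds its last target. There are 200 camera calls.

TASK

Open the square amber baby-oil bottle with one hand: lower it upright, without dropping it, all the way down into the square well of the wooden caddy, which keeps it from turning, and unscrew its tight cap there while the bottle stays down in the well. Stop turning as soon as the thread lets go, lift the cap off and finish while still holding it level just above the open neck, clear of the glass but no more than about 4 cm over it; do not put it down or let go. Leave everything else on the dresser where it is.

Things in the scene. Friction and masses are not known exactly. Their poses are not given: they have to be found in the camera images.
- oil_bottle: square amber glass bottle with a white screw cap, upright. Body 48 x 48 mm, 94 mm tall, shoulder to 100 mm, then a round neck, rim 126 mm above the bottom; 129 mm tall with the cap on. 0.24 to 0.42 kg. Origin: centre of its underside; z up its axis, x and y square to its flat sides (any side may face the robot). On the bare dresser it spins with its cap; only the well keeps it from turning.
- oil_cap: white ribbed round plastic screw cap on the bottle, 46 mm in diameter, 22 mm tall, 25 g, with a green mark on top along its x. Origin: centre of its open lower edge, 107 mm above the bottle's bottom when done up, its x then along the bottle's x; z up. Tight enough to carry the bottle by. Clockwise an end stop holds it; it unscrews counter-clockwise seen from above.
- caddy: wooden changing caddy standing fast on the dresser (does not move), 130 mm along its x, 260 mm along its y, floor 6 mm thick, outer sides 42 mm high. At its +y end stands a square bottle well, 62 mm high, sides along the caddy's x and y; the rest is an open tray with a hair brush. Origin: centre of its underside; z up.
- well (a point): centre of the square well's floor, 6 mm above the dresser; axes as the caddy's, the well's sides run along x and y. Inside 52 x 52 mm: 2 mm to spare on each side of the bottle, which can turn by only a few degrees; a flared lip opens to 62 mm over the upper 6 mm; top edge 56 mm above this point. When home, the bottle's bottom is at this height, the cap's top 129 mm above it.
- cream_tube: bystander: white and blue diaper cream tube standing on its cap, 45 mm wide, 153 mm tall; origin: centre of its underside
- feeding_bottle: bystander: round clear glass feeding bottle with a pink collar and a clear dome, 58 mm in diameter, 152 mm tall; origin: centre of its underside
- teether: bystander: wooden teether ring lying flat, 72 mm outside, 13 mm thick; origin: centre of its underside
- monitor_camera: bystander: white baby monitor camera, a 72 mm ball on a round foot with a short aerial, 153 mm tall; origin: centre of its underside
- wipes_box: bystander: white wipes box with a green lid, 105 x 185 x 68 mm; origin: centre of its underside
- hair_brush: bystander: small wooden baby hair brush lying in the caddy's tray, 130 mm long along its y; origin: underside, near its middle
- cabinet_door_handle (a point): bystander: brass knob of the small grey side cabinet's swing door, which stands slightly open; the cabinet is 230 mm tall on the right side of the dresser
- bottle_rim (a point): centre of the open neck's rim, on the bottle's axis, 126 mm above its bottom. The lugs are at the cap's lower edge, so a cap that has let go is clear of the neck only once lifted 19 mm from done-up.
- cap_top (a point): centre of the cap's top face, 22 mm above its lower edge. Thread: takes 0.2 to 0.6 N m over the first 30 degrees, then turns easily, rising up to 3 mm; lets go 105 degrees counter-clockwise from done up (relative to the bottle). From 105 to about 145 degrees the cap lifts straight off; there the next thread start stops it. Lifted before 105 it brings the bottle along.
Not all that is in view belongs to the job. There is more than one size of the oil_cap; the one meant has the size given above.

How it is judged:
On the way, in this order (a step that is already met when the one before it is completed fails the run):
1. the bottle stands upright all the way down in the well, its cap still done up (horizontal distance between oil_bottle and well below 0.006 m and z of oil_bottle in the frame of well below 0.005 m and angle between oil_bottle's own z axis and vertical below 0.1 rad and angle between the x axis of oil_cap and the x axis of oil_bottle, either way round below 0.25 rad and z of oil_cap in the frame of oil_bottle below 0.111 m), for 0.2 s.
2. with the bottle down in the well, the cap has been turned more than 45 degrees relative to it, still on the neck (horizontal distance between oil_bottle and well below 0.006 m and z of oil_bottle in the frame of well below 0.005 m and angle between oil_bottle's own z axis and vertical below 0.1 rad and angle between the x axis of oil_cap and the x axis of oil_bottle, either way round above 0.8 rad and z of oil_cap in the frame of oil_bottle below 0.118 m), for 0.1 s.
At the end, for the whole second after the job is handed in: Bottle upright in the well: within 6 mm of its centre, 5 mm of its floor, 6 degrees. Cap held still in the fingers, its edge 2 to 50 mm above the rim, within 20 mm of the axis, tilted under 15 degrees, its mark at least 20 degrees off the line of the bottle's x (horizontal distance between oil_bottle and well below 0.006 m and z of oil_bottle in the frame of well below 0.005 m and angle between oil_bottle's own z axis and vertical below 0.1 rad and z of oil_cap in the frame of bottle_rim between 0.002 and 0.05 m and horizontal distance between oil_cap and bottle_rim below 0.02 m and angle between oil_cap's own z axis and vertical below 0.26 rad and angle between the x axis of oil_cap and the x axis of oil_bottle, either way round above 0.35 rad and contact force between the fingers and oil_cap above 1 N and contact force between oil_cap and oil_bottle below 0.05 N and linear speed of oil_cap below 0.03 m/s); the arm keeps its last pose, push and grip.
It fails at once if the cream tube, feeding bottle or monitor camera is knocked over or pushed more than 3 cm (distance of any of cream_tube, feeding_bottle, monitor_camera from where it was at the start of the episode above 0.03 m or angle between any of cream_tube, feeding_bottle, monitor_camera's own z axis and vertical above 0.5 rad).
It fails at once if the teether, wipes box, hair brush or the cabinet door's knob is moved more than 3 cm (distance of any of teether, wipes_box, hair_brush, cabinet_door_handle from where it was at the start of the episode above 0.03 m).
It fails at once if the glass bottle is knocked over (leans more than 35 degrees) (angle between oil_bottle's own z axis and vertical above 0.61 rad).
It fails at once if the bottle is dropped: it falls unheld faster than 0.3 m/s with its bottom still more than 25 mm above the well's floor (height (world z) of oil_bottle above 0.031 m and contact force between the fingers and oil_cap below 0.05 N and contact force between the fingers and oil_bottle below 0.05 N and linear speed of oil_bottle above 0.3 m/s).
It fails at once if the bottle is pulled up out of the well (bottom more than 20 mm above the well's floor) by its half-unscrewed cap (turned more than 35 degrees) (angle between the x axis of oil_cap and the x axis of oil_bottle, either way round above 0.61 rad and height (world z) of oil_bottle above 0.026 m).
It also fails if it takes over 67 s, if anything falls off the work surface, if the arm or the gripper's body presses on something with over 40 N, if the wrist force passes 120 N, or if a joint passes its speed limit or range.

## Working session

There is one attempt and no reset: what is moved stays moved. The work goes in short steps, Python scripts to look and compute and a shell command to move; the robot and the scene stay as the last step left them, time stands still between calls to the robot, and variables do not carry over. Pictures are saved under pics/ and viewed, at most 13 in all, crops included, and the job is handed in when it is done.

```bash
mkdir -p pics; cat > h.py <<'E'
import numpy as np, cv2
from plant import ctrl
from scipy.spatial.transform import Rotation as R
def cloud(c):
    K=c["camera_matrix"];d=c["depth"];v,u=np.mgrid[0:d.shape[0],0:d.shape[1]]
    p=np.stack([(u-K[0,2])/K[0,0]*d,-(v-K[1,2])/K[1,1]*d,-d],-1)
    return p@np.array(c["rotation"]).T+np.array(c["xyz"])
def save(n,img,s=1): cv2.imwrite("pics/"+n,cv2.resize(img[...,::-1],None,fx=s,fy=s,interpolation=cv2.INTER_CUBIC))
E
python3 - <<'E'
from h import *
s=ctrl.get_state();print({k:np.round(v,3).tolist() for k,v in s.items()})
for n in("scene","top"):
    c=ctrl.read_camera(n);np.savez(n+".npz",**c);save(n+"0.png",c["img"],1.5)
    print(n,np.round(c["camera_matrix"],1).tolist(),np.round(c["xyz"],3),np.array(c["rotation"]).shape,[k for k in c])
E
```

```text
{'time': 0.0, 'qpos': [1.088, 0.287, 1.578, 0.0, 1.279, -0.15], 'dq': [-0.001, -0.001, -0.0, 0.0, 0.0, 0.001], 'joint_efforts': [-0.001, -40.598, -29.263, -0.0, 0.006, -0.0], 'eef_pos': [0.22, 0.637, 0.197], 'tcp_rot': [0.166, 0.986, -0.001, -0.0], 'contact_force': [-0.059, -0.296, 0.09], 'wrist_torque': [-0.041, 0.001, -0.01], 'finger_force': 0.0, 'opening': 0.995}
scene [[399.4, 0.0, 252.1], [0.0, 399.4, 192.6], [0.0, 0.0, 1.0]] [ 1.628 -0.313  0.771] (4,) ['img', 'depth', 'camera_matrix', 'xyz', 'rotation']
top [[437.2, 0.0, 250.2], [0.0, 437.2, 186.8], [0.0, 0.0, 1.0]] [ 0.384 -0.054  1.292] (4,) ['img', 'depth', 'camera_matrix', 'xyz', 'rotation']
```

Rotation is a quaternion; I'll convert it.

```bash
sed -i 's/np.array(c\["rotation"\]).T/R.from_quat(c["rotation"]).as_matrix().T/' h.py
```

```text
(no output)
```

View pics/top0.png

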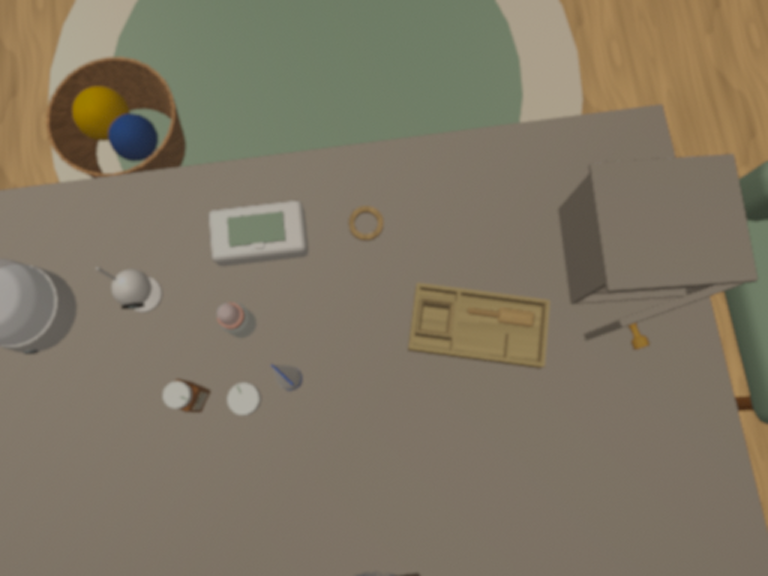

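View pics/scene0.png

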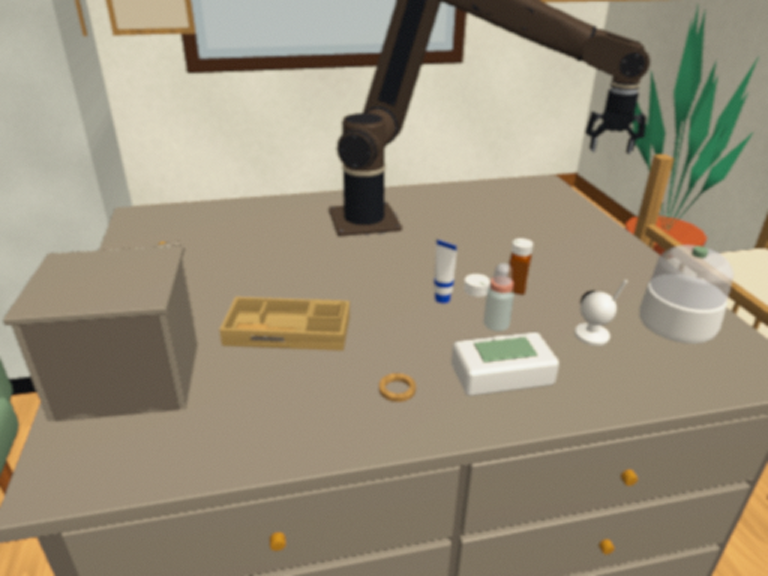

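The top view shows the white cap on the amber bottle at (177,395), a loose white lid on the dresser at (243,399), the feeding bottle at (230,315), the tube at (287,375), the camera at (131,287), and the caddy at (480,325) with its well at (434,318). The scene view confirms the amber bottle at (521,265) and the loose lid at (477,285).

Possible confusions: the bottle cap (177,395), the loose lid (243,399), the camera ball (131,287) and the pink dome (230,315). I choose the cap on the amber bottle and check it in a crop.

```bash
cat > m.py <<'E'
from h import *
c=dict(np.load("top.npz"));P=cloud(c);im=c["img"]
hsv=cv2.cvtColor(im,cv2.COLOR_RGB2HSV)
def reg(n,m):
    p=P[m];print(n,m.sum(),"mean",p.mean(0).round(4),"min",p.min(0).round(3),"max",p.max(0).round(3))
    return p
box=np.zeros(im.shape[:2],bool);box[240:285,95:180]=1
w=(hsv[...,1]<45)&(hsv[...,2]>140)&box
n,l,st,ce=cv2.connectedComponentsWithStats(w.astype(np.uint8))
for i in range(1,n):
    if st[i,4]>30:
        p=reg("white %s"%ce[i].round(1),l==i)
        q=p[p[:,2]>np.median(p[:,2])-.006]
        e=cv2.minEnclosingCircle(q[:,:2].astype(np.float32)); print("  top",np.median(q[:,2]),q[:,:2].mean(0),e)
tab=P[300:340,200:400];print("table z",np.median(tab[...,2]))
z=P[...,2]
b2=np.zeros_like(box);b2[180:250,262:375]=1
for nm,lo,hi in(("caddy walls",.034,.05),("well top",.054,.075)):
    m=b2&(z>lo)&(z<hi);p=reg(nm,m)
    r=cv2.minAreaRect(p[:,:2].astype(np.float32));print("  rect",r)
for nm,bx in(("camera",(170,225,60,115)),("feed",(195,225,140,170)),("tube",(235,265,175,205)),("bottle",(245,280,100,145)),("lid",(250,280,145,180)),("wipes",(130,180,135,205)),("teether",(132,165,225,262))):
    m=np.zeros_like(box);m[bx[0]:bx[1],bx[2]:bx[3]]=1;p=P[m&(z>.01)];print(nm,p.min(0).round(3),p.max(0).round(3))
save("crop1.png",np.hstack([im[235:290,90:190],im[180:250,262:375][:55,:100]]),4)
E
python3 m.py
```

```text
white [116.4 262.8] 267 mean [0.4703 0.2928 0.1157] min [ 0.447  0.266 -0.005] max [0.505 0.353 0.133]
  top 0.1282110432438306 [0.46964856 0.28734673] ((0.4699173867702484, 0.28766828775405884), 0.022883597761392593)
white [161.2 265.4] 382 mean [0.452  0.1931 0.025 ] min [ 0.422  0.162 -0.004] max [0.484 0.229 0.033]
  top 0.027815026902841655 [0.45196667 0.19094034] ((0.45212608575820923, 0.19016008079051971), 0.029706327244639397)
table z -0.0005404346717317043
caddy walls 887 mean [ 0.5294 -0.2709  0.0408] min [ 0.435 -0.417  0.034] max [ 0.626 -0.136  0.05 ]
  rect ((0.5295893549919128, -0.2771657705307007), (0.2616950571537018, 0.13094933331012726), 74.51820373535156)
well top 271 mean [ 0.5528 -0.1946  0.0596] min [ 0.51  -0.236  0.054] max [ 0.595 -0.15   0.067]
  rect ((0.5528565645217896, -0.19364120066165924), (0.07028411328792572, 0.07057773321866989), 74.51448059082031)
camera [ 0.384 -0.054  0.01 ] [0.719 0.405 1.292]
feed [ 0.384 -0.054  0.01 ] [0.628 0.21  1.292]
tube [ 0.384 -0.054  0.034] [0.499 0.117 1.292]
bottle [ 0.384 -0.054  0.01 ] [0.5   0.309 1.292]
lid [ 0.384 -0.054  0.014] [0.482 0.219 1.292]
wipes [ 0.384 -0.054  0.01 ] [0.823 0.22  1.292]
teether [ 0.384 -0.123  0.01 ] [ 0.805 -0.053  1.292]
```

View pics/crop1.png

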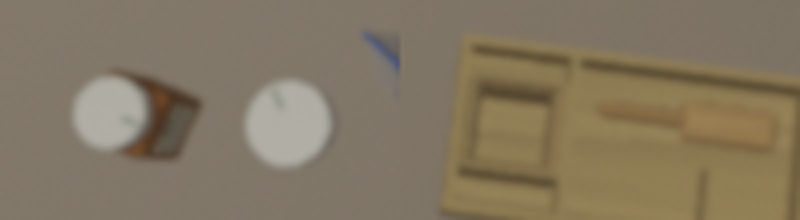

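The crop shows the bottle cap at native (118,263) as a 46 mm circle (radius 22.9 mm, top z 0.128, as specified), with its green mark pointing to -y and a little -x. The loose lid at (161,265) is 59 mm wide and the wrong size. The well's centre is (0.553,-0.194) with its y axis at 74.5°. I move above the bottle and pre-turn the wrist to leave room to unscrew.

```bash
python3 -m pendant '[{"dx":-3,"dy":-2,"dz":-2,"twist":10},{"dx":-7,"dy":-5,"dz":-4,"twist":20},{"dx":-11,"dy":-8,"dz":-6,"twist":30},{"dx":-15,"dy":-11,"dz":-6,"twist":40},{"dx":-19,"dy":-14,"dz":-6,"twist":50},{"dx":-23,"dy":-17,"dz":-6,"twist":60},{"dx":-27,"dy":-20,"dz":-6,"twist":70},{"dx":-31,"dy":-22.5,"dz":-6,"twist":80},{"dx":-34,"dy":-24.5,"dz":-6,"twist":90},{"dx":-35,"dy":-24.9,"dz":-6,"twist":100}]' 100 60
python3 -m pendant '[{"twist":8},{"twist":15},{"twist":20},{"twist":20},{"twist":20}]'
cat > w.py <<'E'
from h import *
import sys
def view():
    s=ctrl.get_state();c=ctrl.read_camera("wrist")
    T=np.eye(4);T[:3,:3]=R.from_quat(s["tcp_rot"]).as_matrix();T[:3,3]=s["eef_pos"]
    M=T@np.array(c["tool_from_camera"]);K=np.array(c["camera_matrix"]);d=c["depth"]
    v,u=np.mgrid[0:384,0:512];x=(u-K[0,2])/K[0,0];y=(v-K[1,2])/K[1,1];r=np.hypot(x,y)+1e-9
    t=np.tan(np.minimum(r,1.5))/r
    p=np.stack([x*t*d,-y*t*d,-d],-1)@M[:3,:3].T+M[:3,3]
    return s,c,p
if __name__=="__main__":
    s,c,p=view();np.savez("wrist.npz",P=p,**{k:c[k] for k in c});save(sys.argv[1],c["img"],1.5)
    print({k:np.round(s[k],3).tolist() for k in("time","qpos","eef_pos","tcp_rot")})
E
python3 w.py w1.png
```

```text
time: 1.35
eef_pos: [0.4708, 0.2863, 0.2576]
tcp_rot: [0.864, 0.503, -0.001, 0.0]
contact_force: [0.2, 0.6, 0.2]
opening: 1.001
finger_force: 0.0
{'time': 1.35, 'qpos': [0.362, -0.029, 1.816, -0.0, 1.355, 0.878], 'eef_pos': [0.471, 0.286, 0.258], 'tcp_rot': [0.864, 0.503, -0.001, 0.0]}$[0]: bad value
```

```bash
python3 -m pendant '[{"dx":0,"dy":0,"dz":0,"twist":8},{"dx":0,"dy":0,"dz":0,"twist":15},{"dx":0,"dy":0,"dz":0,"twist":20},{"dx":0,"dy":0,"dz":0,"twist":20},{"dx":0,"dy":0,"dz":0,"twist":20}]'
python3 w.py w1.png
```

```text
time: 2.02
eef_pos: [0.4696, 0.2884, 0.258]
tcp_rot: [0.936, 0.351, -0.0, -0.0]
contact_force: [-0.8, -0.3, 0.4]
opening: 1.003
finger_force: 0.0
{'time': 2.025, 'qpos': [0.367, -0.029, 1.816, 0.0, 1.355, 1.22], 'eef_pos': [0.47, 0.288, 0.258], 'tcp_rot': [0.936, 0.351, -0.0, -0.0]}
```

View pics/w1.png

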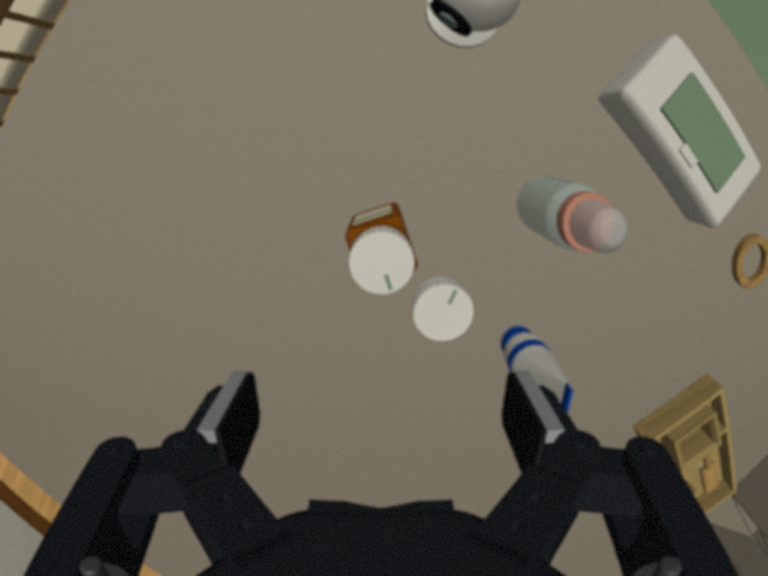

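The wrist view shows the cap on the amber bottle at (381,260) with its green mark at (388,283). The loose lid is at (443,308).

```bash
cat > m2.py <<'E'
from h import *
c=np.load("wrist.npz");P=c["P"];im=c["img"];hsv=cv2.cvtColor(im,cv2.COLOR_RGB2HSV).astype(int)
v,u=np.mgrid[0:384,0:512]
near=np.hypot(u-254,v-173)<30
top=near&(abs(P[...,2]-.129)<.006)
p=P[top];ctr,r=cv2.minEnclosingCircle(p[:,:2].astype(np.float32));print("cap",ctr,r,"z",np.median(p[:,2]),"mean",p.mean(0))
g=top&(hsv[...,1]>45)&(np.hypot(u-254,v-173)<19)&(im[...,1].astype(int)-im[...,0]>8)
q=P[g];d=q[:,:2].mean(0)-ctr;print("mark",g.sum(),q.mean(0),np.degrees(np.arctan2(d[1],d[0])))
_,_,V=np.linalg.svd(q[:,:2]-q[:,:2].mean(0));print("mark line",np.degrees(np.arctan2(V[0,1],V[0,0])))
# bottle body side: amber pixels
a=near|(np.hypot(u-252,v-155)<30);a&=(hsv[...,0]<14)&(hsv[...,1]>130)&(im[...,0]<190)
b=P[a];print("amber",a.sum(),b.min(0),b.max(0))
b=b[(b[:,2]>.01)&(b[:,2]<.09)];print(len(b),cv2.minAreaRect(b[:,:2].astype(np.float32)))
print(ctrl.get_state()["tcp_rot"])
E
python3 m2.py
```

```text
cap (0.47016996145248413, 0.2899589240550995) 0.02317676693201065 z 0.1285643831985045 mean [0.47083412 0.29042904 0.12848721]
mark 3 [0.46345967 0.2788776  0.12917815] -121.19700380895218
mark line -118.7916846637152
amber 51 [0.46095838 0.28305846 0.06350482] [0.50075462 0.3202982  0.09685308]
6 ((0.4832020699977875, 0.30874377489089966), (0.0050833141431212425, 0.0438099130988121), 51.782875061035156)
[ 9.36524498e-01  3.50602098e-01 -1.80270660e-04 -1.13066616e-05]
```

```bash
cat > m3.py <<'E'
from h import *
def mark(im,P,ctr):
    f=im.astype(float);ex=f[...,1]-f[...,0]   # green-red excess
    rr=np.hypot(P[...,0]-ctr[0],P[...,1]-ctr[1]);m=(abs(P[...,2]-.129)<.006)&(rr<.018)
    e=ex-np.median(ex[m]);w=np.where(m&(e>6),e,0)
    d=(P[...,:2]-ctr)*w[...,None]/w.sum();d=d.sum((0,1));print(d.round(4),(w>0).sum(),"mark",np.degrees(np.arctan2(d[1],d[0])).round(1))
c=np.load("wrist.npz");mark(c["img"],c["P"],np.array([.4702,.29]))
t=dict(np.load("top.npz"));P=cloud(t);mark(t["img"],P,np.array([.4698,.2875]))
# amber body outline from scene cam, slices by height
s=dict(np.load("scene.npz"));P=cloud(s);h=cv2.cvtColor(s["img"],cv2.COLOR_RGB2HSV)
m=np.zeros(h.shape[:2],bool);m[155:205,330:365]=1;m&=(P[...,2]>.015)&(P[...,2]<.09)&(h[...,1]>120)
q=P[m];print(len(q));r=cv2.minAreaRect(q[:,:2].astype(np.float32));print(r)
np.set_printoptions(suppress=True)
ys=np.round(q[:,1],3)
for a in np.arange(.255,.33,.006):
    k=(q[:,1]>=a)&(q[:,1]<a+.006)
    if k.sum()>3: print(round(a,3),k.sum(),np.median(q[k,0]).round(4))
E
python3 m3.py
```

```text
[-0.0069 -0.0117] 28 mark -120.6
[nan nan] 0 mark nan
194
((0.5519152879714966, 0.2584434151649475), (0.04492206498980522, 0.14570394158363342), 69.71385955810547)
0.255 4 0.4843
0.261 7 0.4847
0.267 31 0.4891
0.273 36 0.4922
0.279 36 0.4951
0.285 42 0.4989
0.291 32 0.5029
0.297 5 0.5005m3.py:6: RuntimeWarning: invalid value encountered in divide
  d=(P[...,:2]-ctr)*w[...,None]/w.sum();d=d.sum((0,1));print(d.round(4),(w>0).sum(),"mark",np.degrees(np.arctan2(d[1],d[0])).round(1))
```

The mark is at -120.6°, and the flat face fitted from the scene camera has its normal at -30°, so the two agree. The cap is at (0.470,0.289), right under the TCP. I lower and grip.

```bash
python3 -m pendant '[{"dx":0,"dy":0,"dz":3,"twist":0},{"dx":0,"dy":0,"dz":7,"twist":0},{"dx":0,"dy":0,"dz":11,"twist":0},{"dx":0,"dy":0,"dz":13.5,"twist":0},{"dx":0,"dy":0,"dz":15.2,"twist":0},{"dx":0,"dy":0,"dz":15.9,"twist":0},{"dx":0,"dy":0,"dz":15.9,"twist":0},{"dx":0,"dy":0,"dz":15.9,"twist":0}]'
python3 -m pendant '[{"dx":0,"dy":0,"dz":0,"twist":0},{"dx":0,"dy":0,"dz":0,"twist":0},{"dx":0,"dy":0,"dz":0,"twist":0},{"dx":0,"dy":0,"dz":0,"twist":0},{"dx":0,"dy":0,"dz":0,"twist":0},{"dx":0,"dy":0,"dz":0,"twist":0}]' 0 80
python3 w.py w2.png
```

```text
time: 3.08
eef_pos: [0.4709, 0.2887, 0.1006]
tcp_rot: [0.937, 0.35, 0.001, -0.0]
contact_force: [0.5, 0.5, -0.1]
opening: 1.001
finger_force: 0.0
time: 3.82
eef_pos: [0.4699, 0.2883, 0.0992]
tcp_rot: [0.937, 0.35, -0.0, -0.0]
contact_force: [-0.6, -0.3, -1.2]
opening: 0.003
finger_force: 0.0
{'time': 3.825, 'qpos': [0.366, 0.12, 1.963, 0.0, 1.059, 1.223], 'eef_pos': [0.47, 0.288, 0.099], 'tcp_rot': [0.937, 0.35, -0.0, -0.0]}
```

View pics/w2.png

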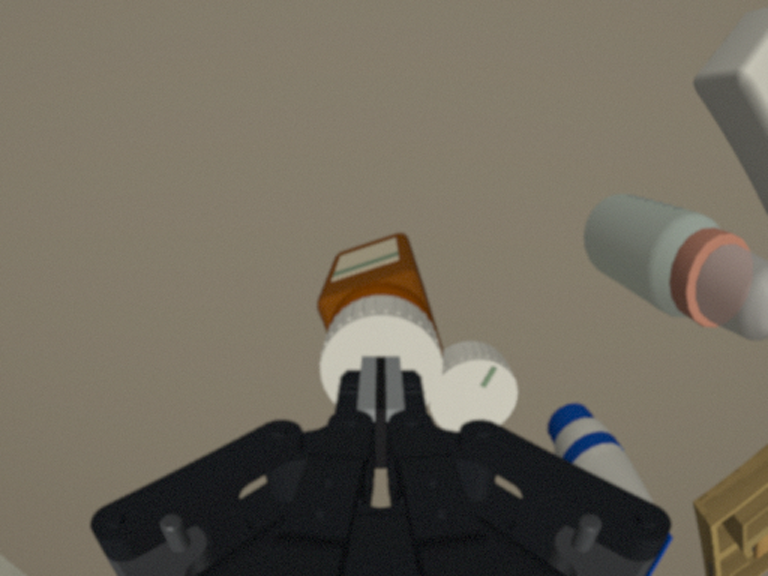

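The fingers have shut completely (opening 0.003) and appear in front of the cap, so the grasp missed. The cap top is at about (381,368) and the fingers at (381,390). I measure where the cap and fingertips really are.

```bash
python3 - <<'E'
from h import *
c=np.load("wrist.npz");P=c["P"];im=c["img"]
print(np.round(c["tool_from_camera"],4),np.round(c["camera_matrix"],1).tolist())
v,u=np.mgrid[0:384,0:512]
m=(np.hypot(u-254,v-246)<42)&(im.min(-1)>150)
p=P[m];print("cap",p.min(0).round(4),p.max(0).round(4),np.median(p,0).round(4))
t=p[p[:,2]>np.median(p[:,2])-.004];print(cv2.minEnclosingCircle(t[:,:2].astype(np.float32)),np.median(c["depth"][m]))
for uu,vv in((246,245),(263,245),(254,250),(246,270),(254,300),(316,250)): print(uu,vv,im[vv,uu],P[vv,uu].round(4))
d=ctrl.read_camera("scene");Q=cloud(d);save("s2.png",d["img"][70:220,300:460],4)
hsv=cv2.cvtColor(d["img"],cv2.COLOR_RGB2HSV)
v,u=np.mgrid[0:384,0:512];m=(abs(u-347)<14)&(v>155)&(v<200)&(hsv[...,1]>120)
print("body",np.median(Q[m],0))
print(ctrl.grip_point_offset)
E
```

```text
[[-7.000e-04  9.502e-01  3.117e-01  8.030e-02]
 [ 1.000e+00  4.000e-04  9.000e-04 -1.000e-03]
 [ 7.000e-04  3.117e-01 -9.502e-01 -1.752e-01]
 [ 0.000e+00  0.000e+00  0.000e+00  1.000e+00]] [[297.3, 0.0, 253.4], [0.0, 297.3, 194.0], [0.0, 0.0, 1.0]]
cap [ 0.3849  0.2116 -0.0011] [0.5299 0.3416 0.2744] [0.4791 0.2983 0.1285]
((0.4940885603427887, 0.3095526397228241), 0.04819480702280998) 0.16038206
246 245 [105 107 104] [0.4751 0.2992 0.1443]
263 245 [103 106 103] [0.4806 0.2929 0.1443]
254 250 [17 19 18] [0.4772 0.2958 0.1482]
246 270 [102 106 103] [0.4756 0.2989 0.1674]
254 300 [33 35 35] [0.4665 0.2865 0.1692]
316 250 [200 199 185] [0.465  0.2062 0.0271]
body [0.49503312 0.2813647  0.06503805]
0.0187
```

View pics/s2.png

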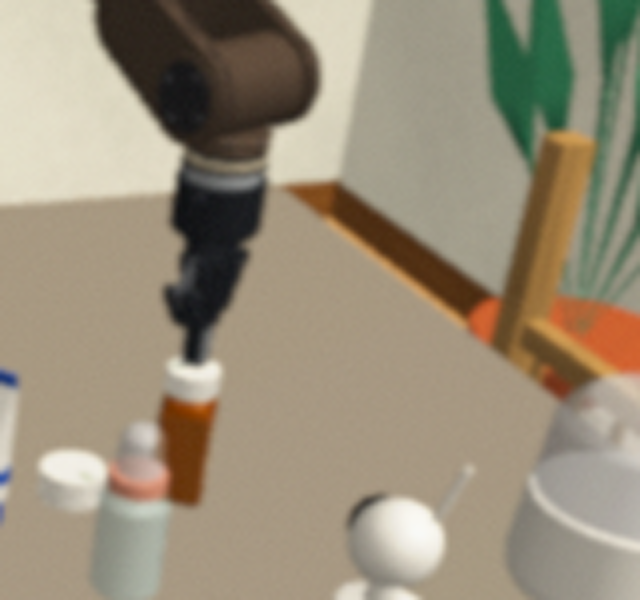

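The wrist depth puts the cap top at z 0.1285, but the shut fingertips end near z 0.138. They are above the cap, about 4 cm short of the reported TCP, although the camera chain and cap height agree. I open to 70% and measure the tip in tool coordinates, open and shut.

```bash
cp wrist.npz wshut.npz; python3 -m pendant '[{"dx":0,"dy":0,"dz":0,"twist":0},{"dx":0,"dy":0,"dz":0,"twist":0},{"dx":0,"dy":0,"dz":0,"twist":0},{"dx":0,"dy":0,"dz":0,"twist":0}]' 70
python3 w.py w3.png; python3 - <<'E'
from h import *
s=ctrl.get_state();T=R.from_quat(s["tcp_rot"]).as_matrix()
for f in("wshut.npz","wrist.npz"):
    c=np.load(f);Q=(c["P"]-np.array(s["eef_pos"]))@T;im=c["img"]
    k=(Q[...,2]<-.02)&(Q[...,2]>-.09)&(abs(Q[...,1])<.06)&(Q[...,0]<.03)&(im.max(-1)<140)&(c["depth"]>0)
    for sg in(-1,1):
        q=Q[k&(sg*Q[...,1]>0)];o=q[np.argsort(-q[:,2])]
        print(f,sg,len(q),"tip",o[5:30:6].round(4).tolist())
E
```

```text
time: 4.42
eef_pos: [0.4699, 0.2883, 0.0992]
tcp_rot: [0.937, 0.35, 0.0, 0.0]
contact_force: [0.6, -0.4, -0.6]
opening: 0.702
finger_force: 0.0
{'time': 4.425, 'qpos': [0.366, 0.12, 1.963, -0.0, 1.059, 1.223], 'eef_pos': [0.47, 0.288, 0.099], 'tcp_rot': [0.937, 0.35, 0.0, 0.0]}
wshut.npz -1 3945 tip [[0.0167, -0.0177, -0.0211], [0.0158, -0.0194, -0.0218], [0.0187, -0.0164, -0.023], [0.0118, -0.0216, -0.0241], [-0.0115, -0.0182, -0.0288]]
wshut.npz 1 3573 tip [[0.0219, 0.0097, -0.0204], [0.0135, 0.019, -0.0208], [0.0206, 0.0108, -0.0217], [0.0133, 0.0189, -0.0219], [0.0201, 0.013, -0.0222]]
wrist.npz -1 2830 tip [[0.0189, -0.0155, -0.0204], [0.0123, -0.0213, -0.0209], [0.0183, -0.0165, -0.0221], [0.0156, -0.0187, -0.0229], [0.0118, -0.021, -0.024]]
wrist.npz 1 2928 tip [[0.0083, 0.021, -0.0205], [0.0221, 0.0091, -0.021], [0.0144, 0.0178, -0.0214], [0.0207, 0.0108, -0.022], [0.0221, 0.0085, -0.0227]]
```

View pics/w3.png

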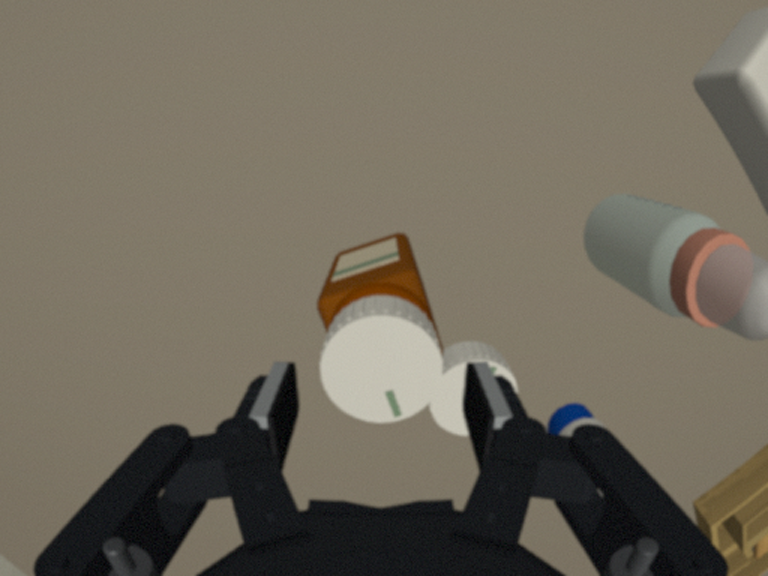

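Open at 70%, the two pads stand either side of the cap (tips at (285,365) and (480,365)) but higher up. The mark is clear at (393,403). I read the pad tips by pixel.

```bash
python3 - <<'E'
from h import *
s=ctrl.get_state();T=R.from_quat(s["tcp_rot"]).as_matrix()
for f,us in(("wshut.npz",(246,263)),("wrist.npz",(190,194,316,323))):
    c=np.load(f);Q=(c["P"]-np.array(s["eef_pos"]))@T
    for u in us:
        for v in(240,243,245,248,255,275,285): print(f,u,v,Q[v,u].round(4),c["img"][v,u],c["depth"][v,u].round(3))
E
cat >> m3.py <<'E'
E
sed -i '/^t=dict/,$d' m3.py; python3 m3.py
```

```text
wshut.npz 246 240 [ 0.0109 -0.005  -0.0392] [102 103 103] 0.151
wshut.npz 246 243 [ 0.011  -0.0049 -0.0428] [105 107 105] 0.147
wshut.npz 246 245 [ 0.0111 -0.0048 -0.0451] [105 107 104] 0.145
wshut.npz 246 248 [ 0.0113 -0.0048 -0.0485] [101 107 104] 0.142
wshut.npz 246 255 [ 0.0112 -0.0046 -0.0551] [103 104 102] 0.136
wshut.npz 246 275 [ 0.0103 -0.0043 -0.0706] [121 125 125] 0.121
wshut.npz 246 285 [ 0.0123 -0.004  -0.0806] [16 18 23] 0.111
wshut.npz 263 240 [ 0.0107  0.0037 -0.0389] [101 104 102] 0.151
wshut.npz 263 243 [ 0.0112  0.0036 -0.043 ] [102 105 103] 0.147
wshut.npz 263 245 [ 0.0111  0.0035 -0.045 ] [103 106 103] 0.145
wshut.npz 263 248 [ 0.0112  0.0034 -0.0484] [104 105 105] 0.142
wshut.npz 263 255 [ 0.0104  0.0033 -0.0538] [105 106 104] 0.137
wshut.npz 263 275 [ 0.0126  0.0027 -0.074 ] [78 82 79] 0.117
wshut.npz 263 285 [ 0.0123  0.0025 -0.0806] [27 27 32] 0.111
wrist.npz 190 240 [-0.061  -0.0681  0.1002] [121 114 101] 0.306
wrist.npz 190 243 [ 0.0109 -0.0333 -0.0433] [97 99 97] 0.147
wrist.npz 190 245 [ 0.0106 -0.033  -0.045 ] [77 81 77] 0.145
wrist.npz 190 248 [ 0.0114 
[... 839 characters left out ...]
48 [ 0.0115  0.0292 -0.0497] [21 25 26] 0.141
wrist.npz 316 255 [ 0.0099  0.0286 -0.0537] [11 12 10] 0.137
wrist.npz 316 275 [ 0.0018  0.0284 -0.0589] [8 9 7] 0.135
wrist.npz 316 285 [-0.0037  0.0289 -0.0594] [10  7 14] 0.136
wrist.npz 323 240 [-0.0466  0.0646  0.0716] [162 160 150] 0.274
wrist.npz 323 243 [ 0.0109  0.0341 -0.0436] [101 104 101] 0.147
wrist.npz 323 245 [ 0.0117  0.0333 -0.0471] [100 103 101] 0.143
wrist.npz 323 248 [ 0.011   0.0329 -0.0491] [103 104 102] 0.141
wrist.npz 323 255 [ 0.011   0.0315 -0.0559] [ 98 100 100] 0.135
wrist.npz 323 275 [ 0.0087  0.0289 -0.0694] [12 11 10] 0.123
wrist.npz 323 285 [ 0.0057  0.0286 -0.0726] [16 13 14] 0.121
[-0.0067 -0.0115] 75 mark -120.1
```

The real tips are at tool z ≈ -0.037 shut and -0.042 at 70% open, so the working fingertip is about 4 cm behind the reported TCP. The tips belong at z ≈ 0.102, so I open fully, go 3.7 cm lower and grip.

```bash
python3 -m pendant '[{"dx":0,"dy":0,"dz":0,"twist":0},{"dx":0,"dy":0,"dz":0,"twist":0},{"dx":0,"dy":0,"dz":1,"twist":0},{"dx":0,"dy":0,"dz":2,"twist":0},{"dx":0,"dy":0,"dz":3,"twist":0},{"dx":0,"dy":0,"dz":3.7,"twist":0},{"dx":0,"dy":0,"dz":3.7,"twist":0},{"dx":0,"dy":0,"dz":3.7,"twist":0}]' 100
python3 -m pendant '[{"dx":0,"dy":0,"dz":0,"twist":0},{"dx":0,"dy":0,"dz":0,"twist":0},{"dx":0,"dy":0,"dz":0,"twist":0},{"dx":0,"dy":0,"dz":0,"twist":0},{"dx":0,"dy":0,"dz":0,"twist":0},{"dx":0,"dy":0,"dz":0,"twist":0}]' 0 90
python3 w.py w4.png
```

```text
time: 5.48
eef_pos: [0.4702, 0.2884, 0.0625]
tcp_rot: [0.937, 0.35, 0.0, -0.0]
contact_force: [0.4, 0.3, 0.3]
opening: 1.0
finger_force: 0.0
time: 6.22
eef_pos: [0.4708, 0.2886, 0.0631]
tcp_rot: [0.937, 0.35, 0.001, -0.0]
contact_force: [1.8, 0.5, 5.0]
opening: 0.523
finger_force: 91.8
{'time': 6.225, 'qpos': [0.366, 0.17, 1.981, -0.0, 0.988, 1.223], 'eef_pos': [0.471, 0.289, 0.063], 'tcp_rot': [0.937, 0.35, 0.001, -0.0]}
```

View pics/w4.png

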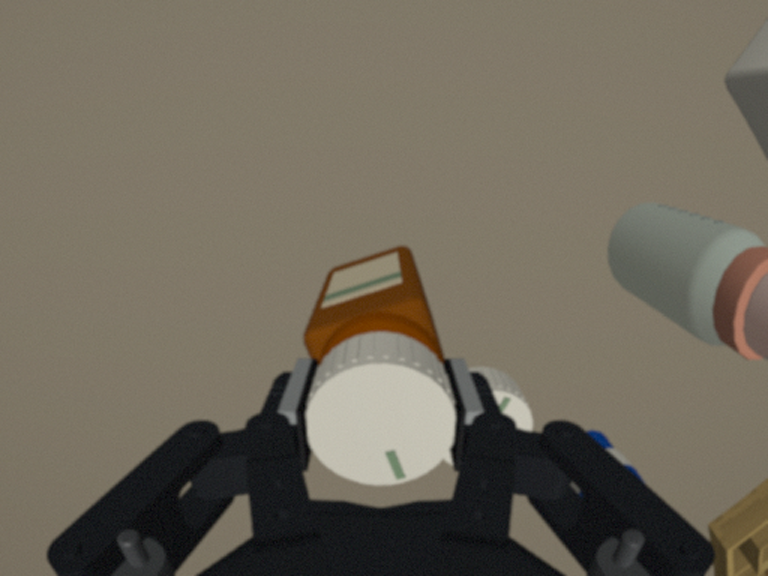

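The cap is now held (opening 0.52 ≈ 45 mm, 92 N), with the mark still at (396,465). I lift clear of the 153 mm bystanders.

```bash
python3 -m pendant '[{"dx":0,"dy":0,"dz":-0.5,"twist":0},{"dx":0,"dy":0,"dz":-2,"twist":0},{"dx":0,"dy":0,"dz":-4,"twist":0},{"dx":0,"dy":0,"dz":-7,"twist":0},{"dx":0,"dy":0,"dz":-10,"twist":0},{"dx":0,"dy":0,"dz":-13,"twist":0},{"dx":0,"dy":0,"dz":-15.5,"twist":0},{"dx":0,"dy":0,"dz":-17,"twist":0},{"dx":0,"dy":0,"dz":-17.5,"twist":0},{"dx":0,"dy":0,"dz":-17.5,"twist":0}]'
python3 w.py w5.png; cat > cap.py <<'E'
from h import *
c=np.load("wrist.npz");P=c["P"];im=c["img"];s=ctrl.get_state()
Q=(P-np.array(s["eef_pos"]))@R.from_quat(s["tcp_rot"]).as_matrix()
b=im.min(-1)>140
m=b&(abs(Q[...,0])<.04)&(abs(Q[...,1])<.03)&(Q[...,2]<-.03)&(Q[...,2]>-.1)
zt=np.percentile(P[m][:,2],90)
t=m&(abs(P[...,2]-zt)<.004);q=P[t];A=np.c_[q[:,:2],np.ones(len(q))];k=np.linalg.lstsq(A,q[:,2],rcond=None)[0]
ctr,r=cv2.minEnclosingCircle(q[:,:2].astype(np.float32))
print("cap top z",q[:,2].mean().round(4),"tilt slopes",k[:2].round(3),"ctr",np.round(ctr,4),"r",round(r,4),"tool",((np.r_[ctr,zt]-s["eef_pos"])@R.from_quat(s["tcp_rot"]).as_matrix()).round(4))
f=im.astype(float);ex=f[...,1]-f[...,0];rr=np.hypot(P[...,0]-ctr[0],P[...,1]-ctr[1])
g=(rr<.019)&(abs(P[...,2]-zt)<.01);e=ex-np.median(ex[t]);w=np.where(g&(e>8),e,0)
d=((P[...,:2]-ctr)*w[...,None]).sum((0,1));print("mark",np.degrees(np.arctan2(d[1],d[0])).round(1),(w>0).sum())
h=cv2.cvtColor(im,cv2.COLOR_RGB2HSV);a=(h[...,0]<16)&(h[...,1]>140)&(Q[...,2]>-.02)&(Q[...,2]<.12)&(abs(Q[...,1])<.05)&(abs(Q[...,0])<.05)
if a.sum():
    p=P[a];print("amber",len(p),p.min(0).round(3),p.max(0).round(3))
E
python3 cap.py
```

```text
time: 7.52
eef_pos: [0.4695, 0.2881, 0.2364]
tcp_rot: [0.937, 0.35, -0.001, 0.0]
contact_force: [0.4, -0.5, -5.0]
opening: 0.519
finger_force: 91.4
{'time': 7.525, 'qpos': [0.366, -0.015, 1.841, 0.0, 1.317, 1.223], 'eef_pos': [0.469, 0.288, 0.236], 'tcp_rot': [0.937, 0.35, -0.001, 0.0]}
cap top z 0.3019 tilt slopes [ 0.002 -0.001] ctr [0.4696 0.2893] r 0.0236 tool [ 0.001  -0.0008 -0.0667]
mark -122.0 111
amber 599 [0.463 0.295 0.179] [0.5   0.321 0.256]
```

The bottle hangs level (bottom at about 0.173, weight about 5 N). I carry it to the well, turning 15.5° counter-clockwise on the way.

```bash
python3 -m pendant '[{"dx":-0.5,"dy":0.8,"dz":0,"twist":0},{"dx":-1.5,"dy":2.5,"dz":0,"twist":0},{"dx":-3,"dy":5,"dz":0,"twist":0},{"dx":-5.1,"dy":8.4,"dz":0,"twist":0},{"dx":-7.1,"dy":11.7,"dz":0,"twist":0},{"dx":-9.1,"dy":15.1,"dz":0,"twist":0},{"dx":-11.2,"dy":18.4,"dz":0,"twist":0},{"dx":-13.2,"dy":21.8,"dz":0,"twist":0},{"dx":-15.2,"dy":25.1,"dz":0,"twist":0},{"dx":-17.3,"dy":28.5,"dz":0,"twist":0}]'
python3 -m pendant '[{"dx":-2,"dy":3.3,"dz":0,"twist":-2},{"dx":-4,"dy":6.6,"dz":0,"twist":-6},{"dx":-5.8,"dy":9.6,"dz":0,"twist":-10},{"dx":-7,"dy":11.7,"dz":0,"twist":-13},{"dx":-7.8,"dy":12.9,"dz":0,"twist":-15},{"dx":-8.1,"dy":13.4,"dz":0,"twist":-15.5},{"dx":-8.1,"dy":13.4,"dz":0,"twist":-15.5},{"dx":-8.1,"dy":13.4,"dz":0,"twist":-15.5},{"dx":-8.1,"dy":13.4,"dz":0,"twist":-15.5}]'
python3 w.py w6.png;python3 cap.py; python3 - <<'E'
from h import *
c=np.load("wrist.npz");P=c["P"];z=P[...,2]
reg=(np.hypot(P[...,0]-.5528,P[...,1]+.1936)<.06)&(c["depth"]>0)
for lo,hi in((.057,.068),):
    q=P[reg&(z>lo)&(z<hi)];print("well top wrist",len(q),q.mean(0).round(4),cv2.minAreaRect(q[:,:2].astype(np.float32)))
far=(np.hypot(P[...,0]-.53,P[...,1]+.277)<.17)&(z>.036)&(z<.05);q=P[far];print("walls",len(q),cv2.minAreaRect(q[:,:2].astype(np.float32)))
t=ctrl.read_camera("top");Q=cloud(t);np.savez("top2.npz",**t)
m=(abs(Q[...,2]-.302)<.006);q=Q[m&(np.hypot(Q[...,0]-.553,Q[...,1]+.194)<.05)];print("cap from top",len(q))
save("t2.png",t["img"][150:260,250:390],5)
E
```

```text
time: 8.82
eef_pos: [0.5254, -0.0429, 0.237]
tcp_rot: [0.937, 0.349, -0.0, 0.0]
contact_force: [-0.3, 0.9, -4.7]
opening: 0.52
finger_force: 91.4
time: 9.95
eef_pos: [0.5525, -0.1941, 0.2373]
tcp_rot: [0.881, 0.473, 0.0, -0.0]
contact_force: [0.3, 0.9, -3.9]
opening: 0.525
finger_force: 91.6
{'time': 9.95, 'qpos': [-0.511, 0.062, 1.761, 0.0, 1.319, 0.074], 'eef_pos': [0.553, -0.194, 0.237], 'tcp_rot': [0.881, 0.473, 0.0, -0.0]}
cap top z 0.3027 tilt slopes [-0.001 -0.003] ctr [ 0.5523 -0.1926] r 0.0237 tool [ 0.0011 -0.0011 -0.0661]
mark -105.2 111
amber 303 [ 0.537 -0.203  0.181] [ 0.58  -0.164  0.257]
well top wrist 896 [ 0.5616 -0.1792  0.0606] ((0.5527114272117615, -0.19073757529258728), (0.07114659994840622, 0.07108216732740402), 73.9220962524414)
walls 1912 ((0.531487762928009, -0.2669352889060974), (0.24716989696025848, 0.13122235238552094), 74.49561309814453)
cap from top 4
```

View pics/w6.png

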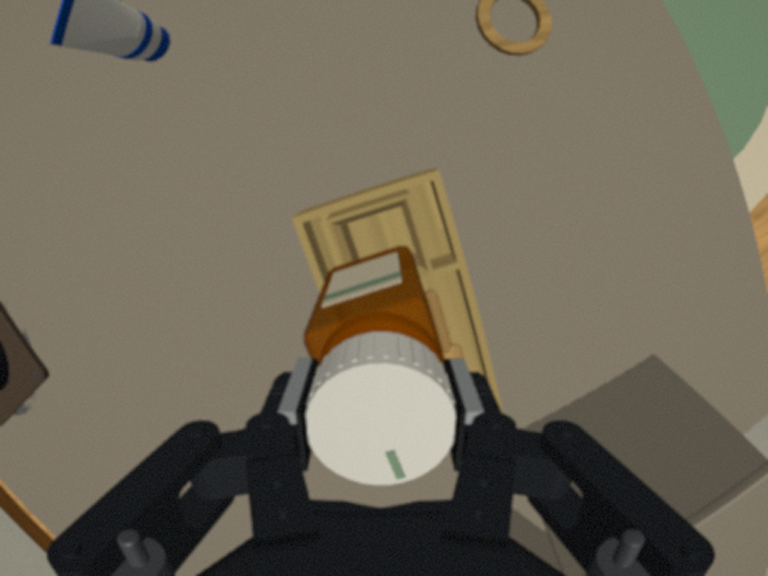

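The wrist view shows the well at about (375,230) squarely beyond the hanging bottle. The bottle's label edge and mark (395,465) line up with the caddy sides (-105.2° against -105.5°). The wrist camera puts the well about 2 mm in +y from the cap, so I correct that, go down to just above the lip, then enter gently.

```bash
python3 -m pendant '[{"dx":0.16,"dy":-0.07,"dz":0.5,"twist":0},{"dx":0.16,"dy":-0.07,"dz":2,"twist":0},{"dx":0.16,"dy":-0.07,"dz":4,"twist":0},{"dx":0.16,"dy":-0.07,"dz":6,"twist":0},{"dx":0.16,"dy":-0.07,"dz":8,"twist":0},{"dx":0.16,"dy":-0.07,"dz":9.5,"twist":0},{"dx":0.16,"dy":-0.07,"dz":10.4,"twist":0},{"dx":0.16,"dy":-0.07,"dz":10.7,"twist":0},{"dx":0.16,"dy":-0.07,"dz":10.7,"twist":0},{"dx":0.16,"dy":-0.07,"dz":10.7,"twist":0}]'
python3 -m pendant '[{"dx":0,"dy":0,"dz":0.3,"twist":0},{"dx":0,"dy":0,"dz":0.6,"twist":0},{"dx":0,"dy":0,"dz":0.9,"twist":0},{"dx":0,"dy":0,"dz":1.2,"twist":0},{"dx":0,"dy":0,"dz":1.5,"twist":0},{"dx":0,"dy":0,"dz":1.5,"twist":0}]'
python3 w.py w7.png; python3 cap.py
```

```text
time: 11.3
eef_pos: [0.5534, -0.1933, 0.1312]
tcp_rot: [0.881, 0.473, 0.0, 0.001]
contact_force: [0.8, 0.3, -3.4]
opening: 0.518
finger_force: 91.5
time: 12.05
eef_pos: [0.5526, -0.1928, 0.1148]
tcp_rot: [0.881, 0.473, -0.0, -0.0]
contact_force: [-0.0, -0.2, -4.6]
opening: 0.521
finger_force: 91.6
{'time': 12.05, 'qpos': [-0.509, 0.174, 1.87, -0.0, 1.098, 0.077], 'eef_pos': [0.553, -0.193, 0.115], 'tcp_rot': [0.881, 0.473, -0.0, -0.0]}
cap top z 0.1802 tilt slopes [-0.002 -0.004] ctr [ 0.5525 -0.1912] r 0.0236 tool [ 0.0012 -0.0012 -0.0659]
mark -105.5 109
amber 264 [ 0.537 -0.203  0.057] [ 0.58  -0.163  0.135]
```

The bottle is 11 mm into the well with no side force. I continue down.

```bash
python3 -m pendant '[{"dx":0,"dy":0,"dz":0.5,"twist":0},{"dx":0,"dy":0,"dz":1,"twist":0},{"dx":0,"dy":0,"dz":1.5,"twist":0},{"dx":0,"dy":0,"dz":2,"twist":0},{"dx":0,"dy":0,"dz":2.5,"twist":0},{"dx":0,"dy":0,"dz":3,"twist":0},{"dx":0,"dy":0,"dz":3.5,"twist":0},{"dx":0,"dy":0,"dz":4,"twist":0},{"dx":0,"dy":0,"dz":4.2,"twist":0}]'
python3 -m pendant '[{"dx":0,"dy":0,"dz":0.1,"twist":0},{"dx":0,"dy":0,"dz":0.2,"twist":0},{"dx":0,"dy":0,"dz":0.3,"twist":0},{"dx":0,"dy":0,"dz":0.3,"twist":0}]'
python3 w.py w8.png; python3 cap.py
```

```text
time: 13.22
eef_pos: [0.5526, -0.1928, 0.0727]
tcp_rot: [0.881, 0.473, -0.0, -0.0]
contact_force: [0.2, 0.4, -4.8]
opening: 0.52
finger_force: 91.6
time: 13.72
eef_pos: [0.5529, -0.1929, 0.0703]
tcp_rot: [0.881, 0.473, 0.0, 0.0]
contact_force: [-0.1, 0.5, -3.9]
opening: 0.522
finger_force: 91.5
{'time': 13.725, 'qpos': [-0.509, 0.23, 1.895, -0.0, 1.016, 0.077], 'eef_pos': [0.553, -0.193, 0.07], 'tcp_rot': [0.881, 0.473, 0.0, 0.0]}
cap top z 0.1357 tilt slopes [-0.001 -0.004] ctr [ 0.5528 -0.1916] r 0.0237 tool [ 0.0011 -0.0008 -0.0661]
mark -106.4 115
amber 188 [ 0.538 -0.178  0.044] [ 0.581 -0.163  0.09 ]
```

```bash
python3 -m pendant '[{"dx":0,"dy":0,"dz":0.05,"twist":0},{"dx":0,"dy":0,"dz":0.1,"twist":0},{"dx":0,"dy":0,"dz":0.1,"twist":0},{"dx":0,"dy":0,"dz":0.1,"twist":0}]'
python3 -m pendant '[{"dx":0,"dy":0,"dz":0.05,"twist":0},{"dx":0,"dy":0,"dz":0.1,"twist":0},{"dx":0,"dy":0,"dz":0.1,"twist":0},{"dx":0,"dy":0,"dz":0.1,"twist":0}]'
```

```text
time: 14.28
eef_pos: [0.5528, -0.193, 0.0692]
tcp_rot: [0.881, 0.473, -0.0, -0.0]
contact_force: [0.2, -0.3, -4.3]
opening: 0.521
finger_force: 91.6
time: 14.78
eef_pos: [0.5532, -0.1931, 0.0692]
tcp_rot: [0.881, 0.473, 0.0, 0.0]
contact_force: [-2.5, 2.0, 3.7]
opening: 0.519
finger_force: 92.2
```

The force went from -4.3 to +3.7 N, so the bottle is on the well floor (TCP z 0.069, as predicted). I unscrew counter-clockwise, rising gently with the thread.

```bash
python3 -m pendant '[{"dx":0,"dy":0,"dz":0,"twist":-4},{"dx":0,"dy":0,"dz":0,"twist":-10},{"dx":0,"dy":0,"dz":0,"twist":-16},{"dx":0,"dy":0,"dz":0,"twist":-22},{"dx":0,"dy":0,"dz":-0.02,"twist":-28},{"dx":0,"dy":0,"dz":-0.04,"twist":-34},{"dx":0,"dy":0,"dz":-0.06,"twist":-40},{"dx":0,"dy":0,"dz":-0.08,"twist":-46},{"dx":0,"dy":0,"dz":-0.1,"twist":-52},{"dx":0,"dy":0,"dz":-0.12,"twist":-58}]'
python3 w.py w9.png; python3 cap.py; python3 -c "
from h import *;print(np.round(ctrl.get_state()['wrist_torque'],3))"
```

```text
time: 16.02
eef_pos: [0.5537, -0.1932, 0.0708]
tcp_rot: [0.541, 0.841, 0.001, 0.001]
contact_force: [-1.1, 0.9, 3.9]
opening: 0.519
finger_force: 101.4
{'time': 16.025, 'qpos': [-0.509, 0.23, 1.894, 0.001, 1.015, -0.938], 'eef_pos': [0.554, -0.193, 0.071], 'tcp_rot': [0.541, 0.841, 0.001, 0.001]}
cap top z 0.1362 tilt slopes [0.001 0.003] ctr [ 0.5533 -0.1915] r 0.0239 tool [ 0.0017  0.0004 -0.0662]
mark -49.4 118
amber 459 [ 0.526 -0.203  0.035] [ 0.583 -0.164  0.091]
[ 0.42   0.409 -0.094]
```

The mark is at -49.4° (57° turned), with no slip in the fingers and low torque. I continue to about 116°.

```bash
python3 -m pendant '[{"dx":0,"dy":0,"dz":-0.02,"twist":-6},{"dx":0,"dy":0,"dz":-0.04,"twist":-12},{"dx":0,"dy":0,"dz":-0.06,"twist":-18},{"dx":0,"dy":0,"dz":-0.08,"twist":-24},{"dx":0,"dy":0,"dz":-0.1,"twist":-30},{"dx":0,"dy":0,"dz":-0.12,"twist":-36},{"dx":0,"dy":0,"dz":-0.14,"twist":-42},{"dx":0,"dy":0,"dz":-0.16,"twist":-48},{"dx":0,"dy":0,"dz":-0.18,"twist":-53},{"dx":0,"dy":0,"dz":-0.18,"twist":-58}]'
python3 w.py w10.png; python3 cap.py; python3 - <<'E'
from h import *
print(np.round(ctrl.get_state()['wrist_torque'],3))
# bottle flat side angle from wrist cloud: amber points between well top and shoulder
c=np.load("wrist.npz");P=c["P"];im=c["img"];h=cv2.cvtColor(im,cv2.COLOR_RGB2HSV)
m=(h[...,0]<16)&(h[...,1]>140)&(P[...,2]>.066)&(P[...,2]<.098)&(np.hypot(P[...,0]-.553,P[...,1]+.192)<.04)
q=P[m][:,:2]-[.553,-.192];print(len(q))
best=max(((lambda r:(np.sum(np.abs(r-np.percentile(r,95))<.0012),a,np.percentile(r,95)))(q@[np.cos(np.radians(a)),np.sin(np.radians(a))]) for a in range(0,360,1)));print(best)
E
```

```text
time: 17.32
eef_pos: [0.5537, -0.1932, 0.0713]
tcp_rot: [0.065, 0.998, -0.0, 0.001]
contact_force: [0.6, 0.6, -0.2]
opening: 0.522
finger_force: 92.9
{'time': 17.325, 'qpos': [-0.509, 0.229, 1.895, 0.0, 1.016, -1.949], 'eef_pos': [0.554, -0.193, 0.071], 'tcp_rot': [0.065, 0.998, -0.0, 0.001]}
cap top z 0.1368 tilt slopes [0.002 0.002] ctr [ 0.5525 -0.1926] r 0.0238 tool [ 0.001   0.0004 -0.0663]
mark 13.0 112
amber 435 [ 0.525 -0.209  0.043] [ 0.558 -0.16   0.091]
[ 0.136 -0.042 -0.012]
568
(np.int64(417), 170, np.float64(0.024769316344442974))
```

View pics/w10.png

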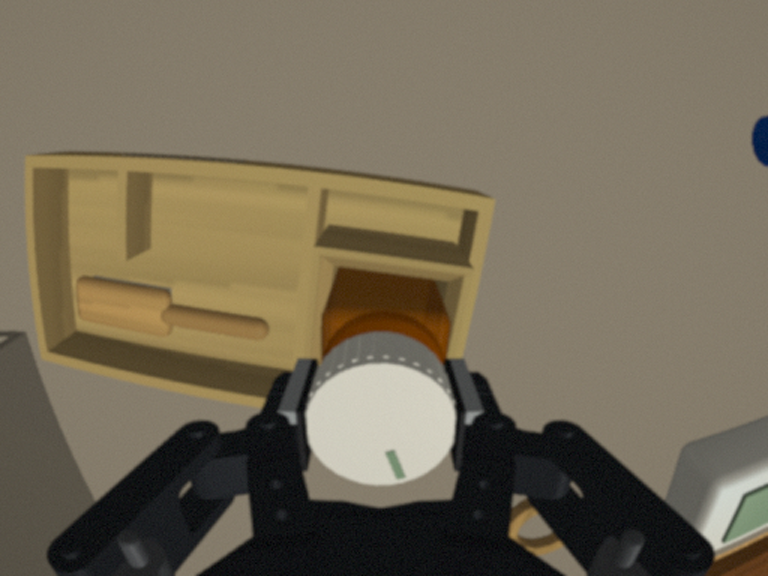

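The view shows the bottle in the well with its face normal at 170°, so its x is at about -100°. The cap mark is at about 11°, giving about 111° of relative turn, with torque and force near zero. I turn 4° more for margin and lift slowly, watching the force.

```bash
python3 -m pendant '[{"dx":0,"dy":0,"dz":0,"twist":-4},{"dx":0,"dy":0,"dz":0,"twist":-4},{"dx":0,"dy":0,"dz":-0.2,"twist":-4},{"dx":0,"dy":0,"dz":-0.4,"twist":-4},{"dx":0,"dy":0,"dz":-0.6,"twist":-4},{"dx":0,"dy":0,"dz":-0.6,"twist":-4}]'
```

```text
time: 18.12
eef_pos: [0.553, -0.1933, 0.0777]
tcp_rot: [0.031, 1.0, -0.0, 0.0]
contact_force: [-0.3, -0.1, -0.5]
opening: 0.522
finger_force: 92.8
```

Only about 0.5 N hangs on the tool, so the cap is free and the bottle stays. I lift to about 18 mm above the rim.

```bash
python3 -m pendant '[{"dx":0,"dy":0,"dz":-0.4,"twist":0},{"dx":0,"dy":0,"dz":-0.8,"twist":0},{"dx":0,"dy":0,"dz":-1.2,"twist":0},{"dx":0,"dy":0,"dz":-1.6,"twist":0},{"dx":0,"dy":0,"dz":-2,"twist":0},{"dx":0,"dy":0,"dz":-2.4,"twist":0},{"dx":0,"dy":0,"dz":-2.7,"twist":0},{"dx":0,"dy":0,"dz":-2.9,"twist":0},{"dx":0,"dy":0,"dz":-2.9,"twist":0},{"dx":0,"dy":0,"dz":-2.9,"twist":0}]'
python3 w.py w11.png; python3 cap.py
```

```text
time: 19.38
eef_pos: [0.5527, -0.1929, 0.106]
tcp_rot: [0.031, 1.0, 0.0, -0.0]
contact_force: [-0.1, 0.0, -0.8]
opening: 0.521
finger_force: 92.8
{'time': 19.375, 'qpos': [-0.509, 0.184, 1.876, -0.0, 1.082, -2.018], 'eef_pos': [0.553, -0.193, 0.106], 'tcp_rot': [0.031, 1.0, 0.0, -0.0]}
cap top z 0.1716 tilt slopes [-0.002  0.004] ctr [ 0.5517 -0.1923] r 0.0235 tool [ 0.0011  0.0006 -0.0663]
mark 16.2 111
amber 2209 [ 0.525 -0.215  0.035] [ 0.559 -0.165  0.126]
```

View pics/w11.png

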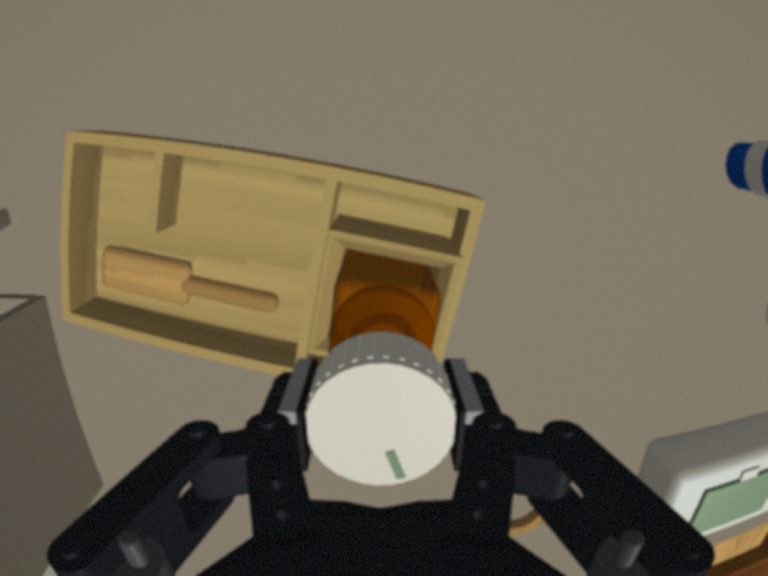

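The picture shows the bottle still down in the well (amber shoulder at (385,285)) and the cap held level above it at (381,420). The cap top is at 0.1716, so its edge is about 18 mm above the rim at 0.132.

```bash
python3 -c "
from plant import ctrl
print(ctrl.sign_off())"
```

```text
the job is handed in; nothing more can be done
None
```

The job is handed in: the bottle stands down in the well, and the unscrewed cap is held level about 18 mm above the open neck; `sign_off()` returned no verdict.

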